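# Load the taping rail

### The job

Set up the taping rail for the next harness, in the order its colour-coded posts show: move the row of four tape rolls from the wooden storage rack onto the posts of the aluminium rail, each roll over the post of its own colour and lying flat, all the way down on the post's foot disc. Leave the screwdriver and the parts tray where they are.

Things in the scene. Friction and masses are not known exactly. Their poses are not given: they have to be found in the camera images.
- roll_red_centre (a point): Centre of the red tape roll: a flat-lying red ring, 56 mm outside, 34 mm hole (cardboard core), 19 mm high, about 40 g; z is its axis. It starts over a 14 mm dowel whose top is 30 mm above this point, one of four in a straight row about 85 mm apart on a wooden rack 46 mm wide, 340 mm long, 18 mm high; the roll lies on the rack and overhangs its long sides by about 5 mm.
- roll_yellow_centre (a point): Centre of the yellow tape roll: a flat-lying yellow ring, 56 mm outside, 34 mm hole (cardboard core), 19 mm high, about 40 g; z is its axis. It starts over a 14 mm dowel whose top is 30 mm above this point, one of four in a straight row about 85 mm apart on a wooden rack 46 mm wide, 340 mm long, 18 mm high; the roll lies on the rack and overhangs its long sides by about 5 mm.
- roll_blue_centre (a point): Centre of the blue tape roll: a flat-lying blue ring, 56 mm outside, 34 mm hole (cardboard core), 19 mm high, about 40 g; z is its axis. It starts over a 14 mm dowel whose top is 30 mm above this point, one of four in a straight row about 85 mm apart on a wooden rack 46 mm wide, 340 mm long, 18 mm high; the roll lies on the rack and overhangs its long sides by about 5 mm.
- roll_black_centre (a point): Centre of the black tape roll: a flat-lying black ring, 56 mm outside, 34 mm hole (cardboard core), 19 mm high, about 40 g; z is its axis. It starts over a 14 mm dowel whose top is 30 mm above this point, one of four in a straight row about 85 mm apart on a wooden rack 46 mm wide, 340 mm long, 18 mm high; the roll lies on the rack and overhangs its long sides by about 5 mm.
- post_red: The fixed red post: red foot disc 44 mm across, 8 mm high, with an upright 12 mm steel pin, red cap, its top 44 mm above the origin. Origin under the disc's centre, z up. A roll down on the disc has its centre 17.5 mm above the origin. Four posts stand in a straight row about 85 mm apart on a slotted aluminium rail 40 mm wide, 350 mm long, 20 mm high.
- post_yellow: The fixed yellow post: yellow foot disc 44 mm across, 8 mm high, with an upright 12 mm steel pin, yellow cap, its top 44 mm above the origin. Origin under the disc's centre, z up. A roll down on the disc has its centre 17.5 mm above the origin. Four posts stand in a straight row about 85 mm apart on a slotted aluminium rail 40 mm wide, 350 mm long, 20 mm high.
- post_blue: The fixed blue post: blue foot disc 44 mm across, 8 mm high, with an upright 12 mm steel pin, blue cap, its top 44 mm above the origin. Origin under the disc's centre, z up. A roll down on the disc has its centre 17.5 mm above the origin. Four posts stand in a straight row about 85 mm apart on a slotted aluminium rail 40 mm wide, 350 mm long, 20 mm high.
- post_black: The fixed black post: black foot disc 44 mm across, 8 mm high, with an upright 12 mm steel pin, black cap, its top 44 mm above the origin. Origin under the disc's centre, z up. A roll down on the disc has its centre 17.5 mm above the origin. Four posts stand in a straight row about 85 mm apart on a slotted aluminium rail 40 mm wide, 350 mm long, 20 mm high.
- screwdriver: A loose screwdriver with a black handle lying on the bench, about 200 mm long, to be left alone. Origin under its middle.
- parts_tray: A loose white plastic tray of connectors, 150 x 110 mm and 32 mm high, to be left alone. Origin at the centre of its underside.
Things that resemble listed ones, but are neither listed nor needed, are in the scene too. There is more than one size of the part that bears roll_yellow_centre; the job needs the larger.

How it is judged:
By the outcome, as a careful person would: the job done as asked, in the order asked, and still so for the second after the job is handed in, with the robot touching nothing.
It also fails if it takes over 83 s, if anything falls off the work surface, if the arm or the gripper's body presses on something with over 40 N, if the wrist force passes 120 N, or if a joint passes its speed limit or range.

### The arm

A 6-joint arm with a two-finger parallel gripper is mounted at the origin on the work surface. World frame = base frame: x ahead of the robot, y to its left, z up, the work surface at z = 0. Lengths are in m, angles in degrees, forces in N, time in s.
With the tool pointing down it reaches from about 0.4 to 0.825 m from the base axis. Payload 7 kg.
Tool frame: the origin (TCP) lies at the very end of the fingers, on their centre line; the grasp point (between the pads) lies 19 mm behind it (ctrl.grasp_offset is the distance from the TCP to the grasp point, in m); z points along the fingers, y is the line along which they close (so a half turn about z gives the same grasp; the last joint's range is limited). The gripper opens to 88 mm and grips with 3 to 60 N. Pads are 19 mm wide; open, the fingers measure 130 mm over their backs; the gripper's body (78 mm by 193 mm) begins 47 mm behind the grasp point.
Start: joints at [87.611, 20.546, 0.682, 0, -70.136, -16.507], TCP at [0.219, 0.639, 0.227] pointing down, gripper open.
Joint ranges: [-176.03, 176.03], [-82.01, 121.73], [-58.28, 71.71], [-173.87, 95.51], [-174.79, -0.11], [-173.66, 173.66]. Speed limits (degrees/s): [136.94, 136.94, 172.46, 180, 180, 180].

### API

Orientations are given as [roll, pitch, yaw] about the fixed x, y, z axes, in that order (R = Rz(yaw) Ry(pitch) Rx(roll)).
In Python, from plant import ctrl gives the robot as it stands. The module is installed in compiled form; this text tells all that it offers.
- The arm moves only by the tool jog_arm, never from a script. Its argument "plan" is a list that holds one entry, the list of rows, each a list of 7 numbers: the opening, from 0 (shut) to 1 (fully open), then the shift along the tool's x, y, z in m, then the turn, a rotation vector about the tool's x, y, z in degrees. A call has 1 to 20 rows; each row is the pose to reach, as a shift and turn from the pose commanded when the call began, along the tool's axes at that moment; what a row does not reach only later rows make up. A row lasts 1/8 s, in which the tool goes at most 62.5 mm and 10.7 degrees, less where a joint would pass 70% of its speed; a pose out of reach is approached as far as the arm can. A call with a gripper value outside its range is refused whole. The fingers move at their own pace and stop on an object; the grip force is fixed at half the most. Time passes only in rows, so rows that repeat a pose let the fingers close. It gives the time, the measured TCP pose, the force, the opening and the grip force at its end, in the units of the state.
- ctrl.get_obs(): the state, without advancing time (a new reading comes with each control period).
- ctrl.snapshot(name): name is "side" or "top"; returns a dict with "image" (384x512x3 uint8, red, green, blue), "vertical_fov" (degrees; the focal length in pixels is half the picture's height over the tangent of half this angle, whatever the lens; pixels are square), "cx", "cy" (the principal point, pixels), "R" (3x3) and "t" (3): a world point X has camera coordinates R X + t. Camera axes: x right, y down, z forward; pixel columns grow to the right and rows downward; lengths in m; the calibration is good to about 2 mm. A picture is of the moment at which its call begins. There is no depth.
- ctrl.close_job(): hands the job in; it is judged then, once.
The state is a dict: "clock": time; "joint_pos": joint angles; "qvel": joint speeds; "tau": joint torques, N m; "tool_pos": TCP position; "orientation": TCP orientation; "force": force on the tool from outside, world axes, zero at the start; "moment": the same for the moment, N m; "opening": finger opening in m; "gripper_force": force on a finger pad.
Only numpy, scipy, OpenCV 4.12 (cv2) and the standard library are available. Lean on these libraries where they do the work, as an engineer would, in place of code of your own. Each camera call takes 0.05 s, during which the arm holds its last target. There are 200 camera calls.

## Working session

There is one attempt and no reset: what is moved stays moved. The work goes in short steps, Python scripts to look and compute and a tool call to move; the robot and the scene stay as the last step left them, time stands still between calls to the robot, and variables do not carry over. Pictures are saved under pics/ and viewed, at most 14 in all, crops included, and the job is handed in when it is done.

Besides the shell and the picture viewer there is one more tool, called as name([rows], argument=value, ...), one row to a line, values as JSON. jog_arm: Moves the arm, as the interface text tells. Its arguments: {"type":"object","properties":{"plan":{"type":"array","items":{"type":"array","items":{"type":"array","items":{"type":"number"}}}}},"required":["plan"]}

```bash
mkdir -p pics
python3 - <<'E'
from plant import ctrl
import cv2,numpy as np
print(ctrl.get_obs())
for n in("top","side"):
    s=ctrl.snapshot(n); print(n,s["vertical_fov"],s["cx"],s["cy"],s["R"],s["t"], {k for k in s})
    cv2.imwrite(f"pics/{n}0.png",cv2.resize(s["image"][...,::-1],(800,600),interpolation=cv2.INTER_CUBIC))
E
```

```text
{'clock': 0.0, 'joint_pos': array([ 8.76099135e+01,  2.05906533e+01,  6.34173407e-01, -2.02731038e-02,
       -7.01369891e+01, -1.65076339e+01]), 'qvel': array([0.13669927, 0.03608709, 0.01122635, 0.0439161 , 0.08222879,
       0.00344543]), 'tau': array([-3.78606856e-04, -5.82720709e+01,  2.93044299e+01,  6.99749932e+00,
        6.73436109e-03, -1.67593330e-04]), 'tool_pos': array([0.21847654, 0.63814208, 0.22563408]), 'orientation': array([ 1.79904968e+02, -8.28859041e-03, -1.89046173e+01]), 'force': array([0.370945  , 0.24091404, 0.23994984]), 'moment': array([-0.0042583 , -0.00326943,  0.03923639]), 'gripper_force': 0.0, 'opening': 0.08769995242494123}
top 54.22524047651975 257.7138141246863 192.48241613603932 [[ 0.01731989 -0.99983208 -0.00598575]
 [-0.98747741 -0.01616638 -0.15692994]
 [ 0.15680683  0.0086288  -0.9875916 ]] [0.00710061 0.55687921 0.98202495] {'R', 'cy', 'vertical_fov', 'image', 't', 'cx'}
side 50.483116930033525 261.85160219131575 200.87605548704923 [[ 9.77239215e-01 -2.12140055e-01 -3.37777691e-04]
 [-1.35142052e-01 -6.21313167e-01 -7.71820300e-01]
 [ 1.63524135e-01  7.54298711e-01 -6.35840633e-01]] [-0.54644617  0.10728884  1.15426611] {'R', 'cy', 'vertical_fov', 'image', 't', 'cx'}
```

View pics/top0.png

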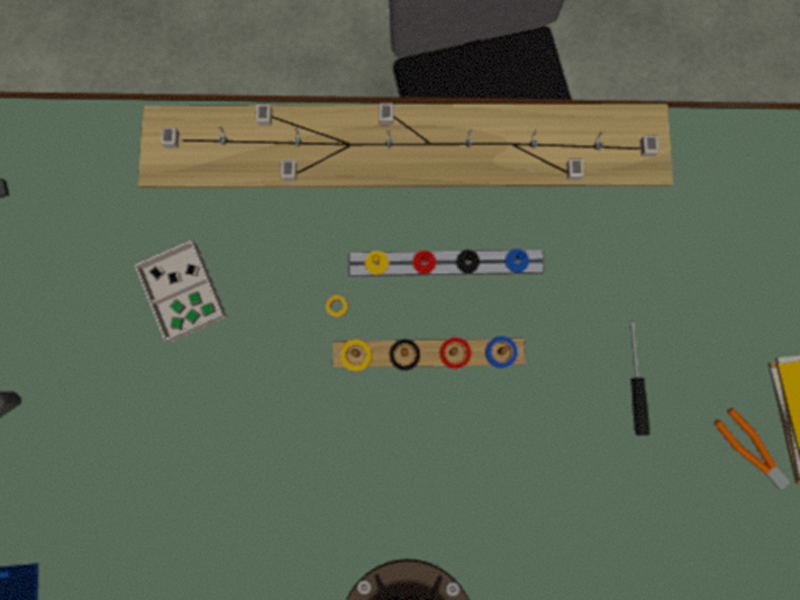

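View pics/side0.png

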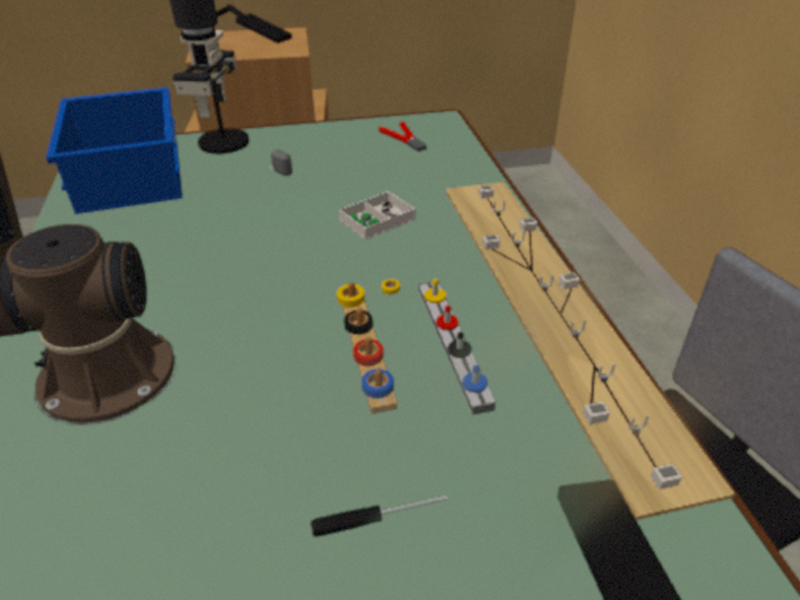

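The top picture (800x600) shows the rack at row ~354 with yellow (356), black (404), red (455) and blue (502). The rail is at row ~262 with posts yellow (376), red (424), black (468) and blue (517).

Could be mistaken for the yellow roll:
- **Ring on the rack, (356,354):** the larger ring, sitting over a dowel. This is the one I choose.
- **Ring on the bench, (336,306):** smaller and loose, a decoy.
- **Yellow post, (376,262):** part of the rail, not a roll.

For the other colours, the only look-alikes are the foot discs on the rail.

```bash
cat > h.py <<'E'
from plant import ctrl
import cv2,numpy as np
def cam(n):
    s=ctrl.snapshot(n); s["f"]=s["image"].shape[0]/2/np.tan(np.radians(s["vertical_fov"]/2)); return s
def ray(s,u,v):
    d=s["R"].T@np.array([(u-s["cx"])/s["f"],(v-s["cy"])/s["f"],1]); return -s["R"].T@s["t"],d
def plane(s,u,v,z):
    c,d=ray(s,u,v); return c+d*(z-c[2])/d[2]
def pix(s,X):
    c=s["R"]@X+s["t"]; return c[:2]/c[2]*s["f"]+[s["cx"],s["cy"]]
def masks(im):
    h=cv2.cvtColor(im,cv2.COLOR_RGB2HSV); H,S,V=[h[...,i].astype(int) for i in range(3)]
    return dict(yellow=(H>20)&(H<32)&(S>185)&(V>110),red=((H<6)|(H>174))&(S>150)&(V>70),
      blue=(H>100)&(H<125)&(S>120)&(V>50),black=(V<50))
def blobs(s,amin=15):
    out=[]
    for c,m in masks(s["image"]).items():
        m=m.astype(np.uint8)
        cs,_=cv2.findContours(m,cv2.RETR_EXTERNAL,cv2.CHAIN_APPROX_NONE)
        for k in cs:
            if len(k)>=amin:
                e=cv2.fitEllipse(k); out.append((c,e[0],e[1],len(k),cv2.minEnclosingCircle(k)[1]))
    return out
E
python3 - <<'E'
from h import *
t=cam("top"); s=cam("side")
np.set_printoptions(precision=4,suppress=True)
for c,p,ax,n,r in blobs(t):
    if 190<p[0]<360 and 140<p[1]<250:
        z=.037 if p[1]>210 else .028
        X=plane(t,*p,z); print(c,np.round(p,1),np.round(ax,1),n,"X",X, "side pix",pix(s,X))
print("side")
for c,p,ax,n,r in blobs(s):
    if 200<p[0]<330 and 170<p[1]<270:
        z=.037 if p[0]<258 else .028
        print(c,np.round(p,1),np.round(ax,1),n,"X",plane(s,*p,z))
im=t["image"][150:245,205:355,::-1]
cv2.imwrite("pics/crop1.png",cv2.resize(im,None,fx=5,fy=5,interpolation=cv2.INTER_CUBIC))
E
```

```text
yellow [227.4 227. ] [18.5 19.5] 55 X [0.4616 0.0971 0.037 ] side pix [224.9381 186.8705]
yellow [215.1 195.5] [12.2 12.4] 35 X [0.5487 0.1347 0.028 ] side pix [249.9549 178.737 ]
yellow [240.8 167.8] [13.1 13.7] 37 X [0.6288 0.0654 0.028 ] side pix [278.9558 188.254 ]
red [291.  225.5] [18.1 19.4] 54 X [ 0.4686 -0.0754  0.037 ] side pix [236.1648 222.9026]
red [271.2 167.2] [13.5 14. ] 39 X [ 0.6317 -0.02    0.028 ] side pix [286.8456 205.1149]
blue [320.6 224.9] [18.7 19.5] 54 X [ 0.4715 -0.1556  0.037 ] side pix [242.1973 242.5961]
blue [330.5 166.3] [13.8 14.5] 39 X [ 0.6369 -0.1864  0.028 ] side pix [304.6087 243.617 ]
black [258.6 226.6] [17.5 18.6] 51 X [0.464  0.0125 0.037 ] side pix [229.8154 203.6431]
black [299. 167.] [13.1 13.9] 37 X [ 0.6335 -0.0981  0.028 ] side pix [294.4839 222.1799]
side
yellow [278.2 189. ] [ 7.4 12.4] 33 X [0.6254 0.0621 0.028 ]
yellow [224.1 189. ] [13.5 15.9] 62 X [0.4574 0.087  0.037 ]
yellow [249.7 182.9] [ 8.  10.8] 28 X [0.5417 0.1008 0.037 ]
red [235.2 224.3] [14.8 17.2] 68 X [ 0.4649 -0.0806  0.037 ]
red [285.8 205.8] [ 8.7 12.5] 39 X [ 0.628  -0.0225  0.028 ]
blue [303.8 244.5] [ 9.9 13.7] 42 X [ 0.6338 -0.189   0.028 ]
blue [241.2 244.2] [16.2 18.3] 72 X [ 0.4679 -0.1608  0.037 ]
black [289.7 222.7] [3.7 6.3] 15 X [ 0.6196 -0.0971  0.028 ]
black [228.9 205.4] [13.4 16. ] 51 X [0.4602 0.0048 0.037 ]
```

View pics/crop1.png

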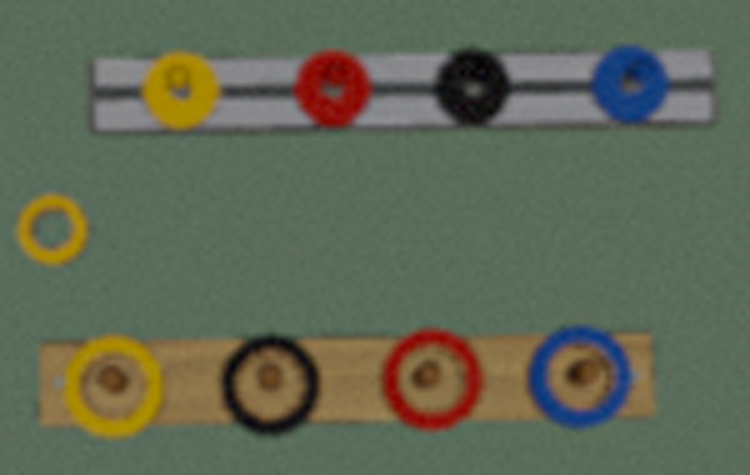

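The crop confirms the choice: the large yellow ring at crop (113,387) sits over its dowel and the small ring at (52,230) is loose on the bench. Measured outside diameters are about 54 mm against 36 mm, row spacing is about 85 mm, and the two views agree to 4 mm. I'll close across the rows at tool yaw −88°.

```bash
cat >> h.py <<'E'
from scipy.spatial.transform import Rotation as Ro
def delta(*targets,yaw=-88,verbose=True,base=None):
    o=ctrl.get_obs(); R0=Ro.from_euler("xyz",o["orientation"],degrees=True)
    p0=np.array(base) if base is not None else o["tool_pos"]
    for T in targets:
        R1=Ro.from_euler("xyz",[180,0,yaw],degrees=True)
        print(T,"shift",np.round(R0.inv().apply(np.array(T)-p0),4),"turn",np.round((R0.inv()*R1).as_rotvec(degrees=True),1))
E
python3 -c "
from h import *
delta((.4616,.0971,.11),base=(.219,.639,.227))
print(ctrl.get_obs()['clock'])"
```

```text
(0.4616, 0.0971, 0.11) shift [0.405  0.434  0.1175] turn [ 0.  -0.  69.1]
0.2
```

jog_arm([
  [[1, 0.04, 0.043, 0.005, 0, 0, 7], [1, 0.08, 0.087, 0.01, 0, 0, 14], [1, 0.12, 0.13, 0.02, 0, 0, 21], [1, 0.16, 0.174, 0.03, 0, 0, 28], [1, 0.2, 0.217, 0.04, 0, 0, 35], [1, 0.24, 0.26, 0.05, 0, 0, 42], [1, 0.28, 0.304, 0.06, 0, 0, 49], [1, 0.32, 0.347, 0.07, 0, 0, 56], [1, 0.36, 0.39, 0.08, 0, 0, 62], [1, 0.385, 0.413, 0.095, 0, 0, 66], [1, 0.4, 0.43, 0.11, 0, 0, 69.1], [1, 0.405, 0.434, 0.1175, 0, 0, 69.1], [1, 0.405, 0.434, 0.1175, 0, 0, 69.1], [1, 0.405, 0.434, 0.1175, 0, 0, 69.1]],
])

```text
clock: 1.95
tool_pos: [0.4614, 0.0976, 0.1096]
orientation: [-180.0, 0.0, -87.9]
force: [-0.6, 0.1, -0.1]
opening: 0.0878
gripper_force: 0.0
```

```bash
python3 -c "
from h import *
o=ctrl.get_obs();print(o['tool_pos'],o['orientation'],o['joint_pos'])
delta((.4616,.0971,.011),(.4616,.0971,.088),(.6288,.0654,.088),(.6288,.0654,.024))"
```

```text
[0.46143224 0.0976298  0.10956722] [-1.79956702e+02  1.83848851e-02 -8.79120671e+01] [ 3.59493970e+01  7.94781318e+00 -3.35278041e+01  1.18318891e-02
 -4.84781853e+01 -3.38693108e+01]
(0.4616, 0.0971, 0.011) shift [ 0.0006 -0.0001  0.0986] turn [-0.   0.   0.1]
(0.4616, 0.0971, 0.088) shift [ 0.0005 -0.0001  0.0216] turn [-0.   0.   0.1]
(0.6288, 0.0654, 0.088) shift [ 0.0383 -0.1661  0.0217] turn [-0.   0.   0.1]
(0.6288, 0.0654, 0.024) shift [ 0.0383 -0.166   0.0857] turn [-0.   0.   0.1]
```

jog_arm([
  [[1, 0, 0, 0.03, 0, 0, 0], [1, 0, 0, 0.06, 0, 0, 0], [1, 0, 0, 0.085, 0, 0, 0], [1, 0, 0, 0.098, 0, 0, 0], [1, 0, 0, 0.098, 0, 0, 0], [0.5, 0, 0, 0.098, 0, 0, 0], [0.5, 0, 0, 0.098, 0, 0, 0], [0.5, 0, 0, 0.098, 0, 0, 0], [0.5, 0, 0, 0.098, 0, 0, 0], [0.5, 0, 0, 0.098, 0, 0, 0], [0.5, 0, 0, 0.098, 0, 0, 0]],
])

```text
clock: 3.32
tool_pos: [0.4614, 0.0969, 0.0114]
orientation: [-180.0, 0.0, -88.0]
force: [-2.0, 0.4, 5.8]
opening: 0.0548
gripper_force: 30.0
```

```bash
python3 -c "
from h import *
s=cam('side');im=s['image'][140:280,180:330,::-1]
cv2.imwrite('pics/g1.png',cv2.resize(im,None,fx=4,fy=4,interpolation=cv2.INTER_CUBIC))"
```

```text
(no output)
```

View pics/g1.png

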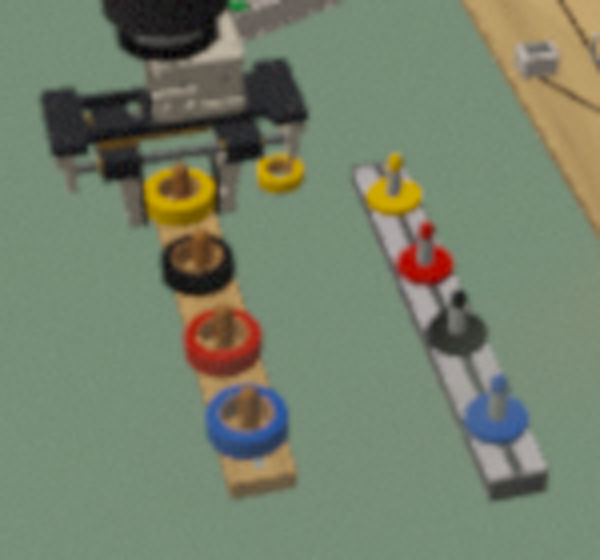

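The crop shows the fingers astride the large yellow ring at (180,195), with the small ring at (280,172) and its neighbours clear. The opening of 54.8 mm at 30 N fits a firm grasp of the 56 mm roll.

jog_arm([
  [[0.5, 0, 0, -0.02, 0, 0, 0], [0.5, 0, 0, -0.045, 0, 0, 0], [0.5, 0, 0, -0.07, 0, 0, 0], [0.5, 0, 0, -0.077, 0, 0, 0], [0.5, 0.005, -0.025, -0.077, 0, 0, 0], [0.5, 0.013, -0.06, -0.077, 0, 0, 0], [0.5, 0.022, -0.1, -0.077, 0, 0, 0], [0.5, 0.031, -0.135, -0.077, 0, 0, 0], [0.5, 0.036, -0.158, -0.077, 0, 0, 0], [0.5, 0.038, -0.167, -0.077, 0, 0, 0], [0.5, 0.038, -0.167, -0.077, 0, 0, 0], [0.5, 0.038, -0.167, -0.077, 0, 0, 0]],
])

```text
clock: 4.88
tool_pos: [0.6285, 0.0648, 0.0878]
orientation: [180.0, -0.0, -88.0]
force: [-1.0, 1.1, 0.5]
opening: 0.0549
gripper_force: 30.0
```

```bash
python3 -c "
from h import *
s=cam('side');im=s['image'][140:280,180:330,::-1]
cv2.imwrite('pics/g2.png',cv2.resize(im,None,fx=4,fy=4,interpolation=cv2.INTER_CUBIC))
delta((.6288,.0654,.0225))"
```

```text
(0.6288, 0.0654, 0.0225) shift [-0.0005 -0.0002  0.0656] turn [0. 0. 0.]
```

View pics/g2.png

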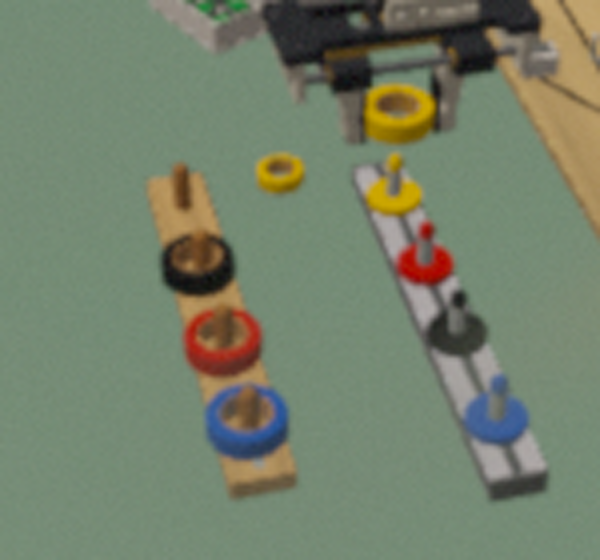

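The yellow roll is held at (400,110), 65 mm above its post at (395,185), and sits level. Lowering and releasing.

jog_arm([
  [[0.5, 0, 0, 0.015, 0, 0, 0], [0.5, 0, 0, 0.03, 0, 0, 0], [0.5, 0, 0, 0.045, 0, 0, 0], [0.5, 0, 0, 0.058, 0, 0, 0], [0.5, 0, 0, 0.065, 0, 0, 0], [0.5, 0, 0, 0.065, 0, 0, 0], [0.5, 0, 0, 0.065, 0, 0, 0], [1, 0, 0, 0.065, 0, 0, 0], [1, 0, 0, 0.065, 0, 0, 0], [1, 0, 0, 0.065, 0, 0, 0], [1, 0, 0, 0.065, 0, 0, 0], [1, 0, 0, 0.04, 0, 0, 0], [1, 0, 0, 0.01, 0, 0, 0], [1, 0, 0, 0, 0, 0, 0], [1, 0, 0, 0, 0, 0, 0]],
])

```text
clock: 6.8
tool_pos: [0.6297, 0.0648, 0.0885]
orientation: [-179.9, 0.0, -88.0]
force: [-0.9, 0.0, -0.7]
opening: 0.0875
gripper_force: 0.0
```

```bash
python3 -c "
from h import *
s=cam('side');im=s['image'][140:280,180:330,::-1]
cv2.imwrite('pics/g3.png',cv2.resize(im,None,fx=4,fy=4,interpolation=cv2.INTER_CUBIC))
delta((.4686,-.0754,.088),(.4686,-.0754,.011))"
```

```text
(0.4686, -0.0754, 0.088) shift [ 0.1344  0.1653 -0.0004] turn [ 0.  0. -0.]
(0.4686, -0.0754, 0.011) shift [0.1344 0.1653 0.0766] turn [ 0.  0. -0.]
```

View pics/g3.png

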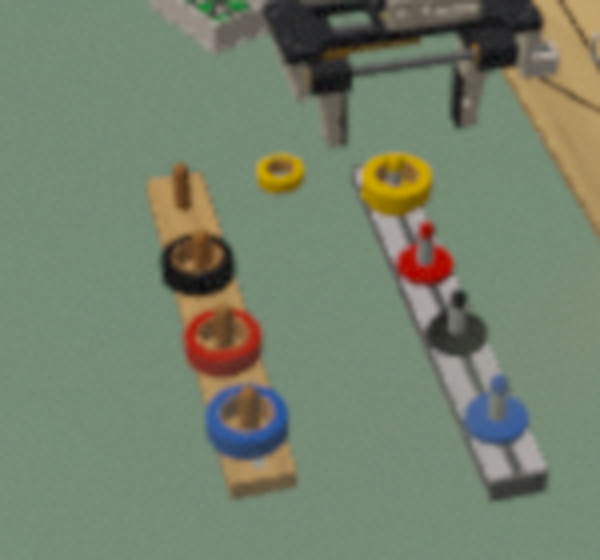

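The yellow roll lies flat on its disc at (397,182), with the pin inside the ring. Next is red.

jog_arm([
  [[1, 0.017, 0.02, -0.01, 0, 0, 0], [1, 0.043, 0.053, -0.01, 0, 0, 0], [1, 0.072, 0.088, -0.01, 0, 0, 0], [1, 0.1, 0.123, -0.01, 0, 0, 0], [1, 0.123, 0.151, -0.01, 0, 0, 0], [1, 0.134, 0.165, -0.005, 0, 0, 0], [1, 0.134, 0.165, 0, 0, 0, 0], [1, 0.134, 0.165, 0, 0, 0, 0], [1, 0.134, 0.165, 0.025, 0, 0, 0], [1, 0.134, 0.165, 0.05, 0, 0, 0], [1, 0.134, 0.165, 0.07, 0, 0, 0], [1, 0.134, 0.165, 0.077, 0, 0, 0], [1, 0.134, 0.165, 0.077, 0, 0, 0], [0.5, 0.134, 0.165, 0.077, 0, 0, 0], [0.5, 0.134, 0.165, 0.077, 0, 0, 0], [0.5, 0.134, 0.165, 0.077, 0, 0, 0], [0.5, 0.134, 0.165, 0.077, 0, 0, 0], [0.5, 0.134, 0.165, 0.077, 0, 0, 0], [0.5, 0.134, 0.165, 0.077, 0, 0, 0]],
])

```text
clock: 9.22
tool_pos: [0.4693, -0.075, 0.0114]
orientation: [-180.0, -0.0, -88.0]
force: [-1.2, 0.1, 6.2]
opening: 0.0551
gripper_force: 30.0
```

```bash
python3 -c "
from h import *
delta((.6317,-.02,.088),(.6317,-.02,.0225))"
```

```text
(0.6317, -0.02, 0.088) shift [-0.0493 -0.1643 -0.0766] turn [-0. -0.  0.]
(0.6317, -0.02, 0.0225) shift [-0.0493 -0.1643 -0.0111] turn [-0. -0.  0.]
```

jog_arm([
  [[0.5, 0, 0, -0.02, 0, 0, 0], [0.5, 0, 0, -0.045, 0, 0, 0], [0.5, 0, 0, -0.07, 0, 0, 0], [0.5, 0, 0, -0.077, 0, 0, 0], [0.5, -0.007, -0.025, -0.077, 0, 0, 0], [0.5, -0.018, -0.06, -0.077, 0, 0, 0], [0.5, -0.03, -0.1, -0.077, 0, 0, 0], [0.5, -0.041, -0.135, -0.077, 0, 0, 0], [0.5, -0.047, -0.156, -0.077, 0, 0, 0], [0.5, -0.049, -0.164, -0.077, 0, 0, 0], [0.5, -0.049, -0.164, -0.077, 0, 0, 0], [0.5, -0.049, -0.164, -0.077, 0, 0, 0]],
])

```text
clock: 10.72
tool_pos: [0.6304, -0.0206, 0.0879]
orientation: [180.0, 0.0, -88.0]
force: [-0.2, 0.3, -0.5]
opening: 0.0549
gripper_force: 30.0
```

jog_arm([
  [[0.5, 0, 0, 0.015, 0, 0, 0], [0.5, 0, 0, 0.03, 0, 0, 0], [0.5, 0, 0, 0.045, 0, 0, 0], [0.5, 0, 0, 0.058, 0, 0, 0], [0.5, 0, 0, 0.065, 0, 0, 0], [0.5, 0, 0, 0.065, 0, 0, 0], [0.5, 0, 0, 0.065, 0, 0, 0], [1, 0, 0, 0.065, 0, 0, 0], [1, 0, 0, 0.065, 0, 0, 0], [1, 0, 0, 0.065, 0, 0, 0], [1, 0, 0, 0.065, 0, 0, 0], [1, 0, 0, 0.04, 0, 0, 0], [1, 0, 0, 0.01, 0, 0, 0], [1, 0, 0, 0, 0, 0, 0], [1, 0, 0, 0, 0, 0, 0]],
])

```text
clock: 12.6
tool_pos: [0.6317, -0.0202, 0.0885]
orientation: [-179.9, 0.0, -88.0]
force: [-0.2, 0.9, -0.6]
opening: 0.0874
gripper_force: 0.0
```

```bash
python3 -c "
from h import *
s=cam('side');im=s['image'][140:280,180:330,::-1]
cv2.imwrite('pics/g4.png',cv2.resize(im,None,fx=4,fy=4,interpolation=cv2.INTER_CUBIC))
delta((.464,.0125,.088),(.464,.0125,.011))"
```

```text
(0.464, 0.0125, 0.088) shift [-0.0385  0.1658 -0.0003] turn [ 0.  0. -0.]
(0.464, 0.0125, 0.011) shift [-0.0385  0.1658  0.0767] turn [ 0.  0. -0.]
```

View pics/g4.png

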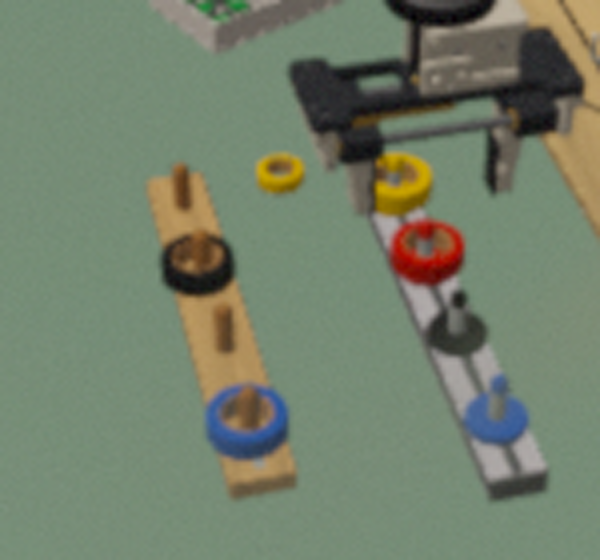

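The red roll lies flat on its disc at (428,250). Next is black.

jog_arm([
  [[1, -0.005, 0.02, -0.01, 0, 0, 0], [1, -0.012, 0.053, -0.01, 0, 0, 0], [1, -0.02, 0.088, -0.01, 0, 0, 0], [1, -0.028, 0.123, -0.01, 0, 0, 0], [1, -0.035, 0.151, -0.01, 0, 0, 0], [1, -0.038, 0.166, -0.005, 0, 0, 0], [1, -0.038, 0.166, 0, 0, 0, 0], [1, -0.038, 0.166, 0, 0, 0, 0], [1, -0.038, 0.166, 0.025, 0, 0, 0], [1, -0.038, 0.166, 0.05, 0, 0, 0], [1, -0.038, 0.166, 0.07, 0, 0, 0], [1, -0.038, 0.166, 0.077, 0, 0, 0], [1, -0.038, 0.166, 0.077, 0, 0, 0], [0.5, -0.038, 0.166, 0.077, 0, 0, 0], [0.5, -0.038, 0.166, 0.077, 0, 0, 0], [0.5, -0.038, 0.166, 0.077, 0, 0, 0], [0.5, -0.038, 0.166, 0.077, 0, 0, 0], [0.5, -0.038, 0.166, 0.077, 0, 0, 0], [0.5, -0.038, 0.166, 0.077, 0, 0, 0]],
])

```text
clock: 15.02
tool_pos: [0.4643, 0.0119, 0.0114]
orientation: [-180.0, 0.0, -88.0]
force: [-1.9, 1.3, 6.7]
opening: 0.0553
gripper_force: 30.0
```

```bash
python3 -c "
from h import *
delta((.6335,-.0981,.088),(.6335,-.0981,.0225))"
```

```text
(0.6335, -0.0981, 0.088) shift [ 0.1159 -0.1652 -0.0766] turn [-0.  0.  0.]
(0.6335, -0.0981, 0.0225) shift [ 0.1159 -0.1652 -0.0111] turn [-0.  0.  0.]
```

jog_arm([
  [[0.5, 0, 0, -0.02, 0, 0, 0], [0.5, 0, 0, -0.045, 0, 0, 0], [0.5, 0, 0, -0.07, 0, 0, 0], [0.5, 0, 0, -0.077, 0, 0, 0], [0.5, 0.017, -0.025, -0.077, 0, 0, 0], [0.5, 0.042, -0.06, -0.077, 0, 0, 0], [0.5, 0.067, -0.095, -0.077, 0, 0, 0], [0.5, 0.092, -0.13, -0.077, 0, 0, 0], [0.5, 0.109, -0.156, -0.077, 0, 0, 0], [0.5, 0.116, -0.165, -0.077, 0, 0, 0], [0.5, 0.116, -0.165, -0.077, 0, 0, 0], [0.5, 0.116, -0.165, -0.077, 0, 0, 0]],
])

```text
clock: 16.52
tool_pos: [0.6321, -0.0978, 0.0877]
orientation: [179.9, 0.0, -88.0]
force: [0.2, -0.2, -0.8]
opening: 0.0557
gripper_force: 30.0
```

jog_arm([
  [[0.5, 0, 0, 0.015, 0, 0, 0], [0.5, 0, 0, 0.03, 0, 0, 0], [0.5, 0, 0, 0.045, 0, 0, 0], [0.5, 0, 0, 0.058, 0, 0, 0], [0.5, 0, 0, 0.065, 0, 0, 0], [0.5, 0, 0, 0.065, 0, 0, 0], [0.5, 0, 0, 0.065, 0, 0, 0], [1, 0, 0, 0.065, 0, 0, 0], [1, 0, 0, 0.065, 0, 0, 0], [1, 0, 0, 0.065, 0, 0, 0], [1, 0, 0, 0.065, 0, 0, 0], [1, 0, 0, 0.04, 0, 0, 0], [1, 0, 0, 0.01, 0, 0, 0], [1, 0, 0, 0, 0, 0, 0], [1, 0, 0, 0, 0, 0, 0]],
])

```text
clock: 18.4
tool_pos: [0.6334, -0.0982, 0.0885]
orientation: [-179.9, 0.0, -88.0]
force: [-0.0, -0.1, -0.2]
opening: 0.0878
gripper_force: 0.0
```

```bash
python3 -c "
from h import *
s=cam('side');im=s['image'][140:280,180:330,::-1]
cv2.imwrite('pics/g5.png',cv2.resize(im,None,fx=4,fy=4,interpolation=cv2.INTER_CUBIC))
delta((.4715,-.1556,.088),(.4715,-.1556,.011))"
```

```text
(0.4715, -0.1556, 0.088) shift [ 0.0518  0.1632 -0.0004] turn [ 0.  0. -0.]
(0.4715, -0.1556, 0.011) shift [0.0518 0.1632 0.0766] turn [ 0.  0. -0.]
```

View pics/g5.png

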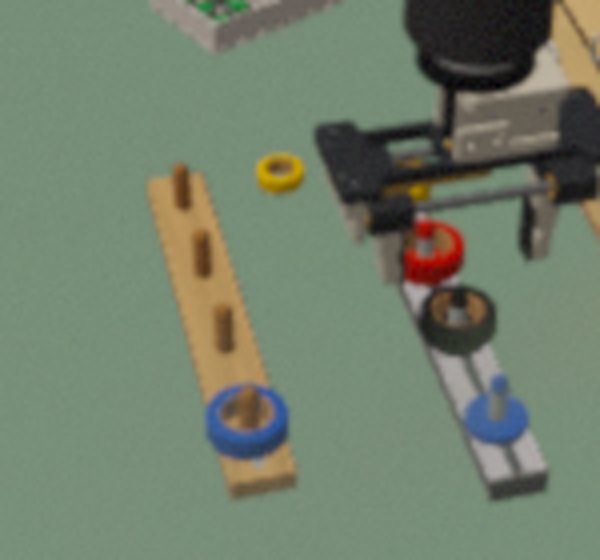

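The black roll lies flat on its disc at (457,318). Next is blue.

jog_arm([
  [[1, 0.006, 0.02, -0.01, 0, 0, 0], [1, 0.017, 0.053, -0.01, 0, 0, 0], [1, 0.028, 0.088, -0.01, 0, 0, 0], [1, 0.039, 0.123, -0.01, 0, 0, 0], [1, 0.048, 0.151, -0.01, 0, 0, 0], [1, 0.052, 0.163, -0.005, 0, 0, 0], [1, 0.052, 0.163, 0, 0, 0, 0], [1, 0.052, 0.163, 0, 0, 0, 0], [1, 0.052, 0.163, 0.025, 0, 0, 0], [1, 0.052, 0.163, 0.05, 0, 0, 0], [1, 0.052, 0.163, 0.07, 0, 0, 0], [1, 0.052, 0.163, 0.077, 0, 0, 0], [1, 0.052, 0.163, 0.077, 0, 0, 0], [0.5, 0.052, 0.163, 0.077, 0, 0, 0], [0.5, 0.052, 0.163, 0.077, 0, 0, 0], [0.5, 0.052, 0.163, 0.077, 0, 0, 0], [0.5, 0.052, 0.163, 0.077, 0, 0, 0], [0.5, 0.052, 0.163, 0.077, 0, 0, 0], [0.5, 0.052, 0.163, 0.077, 0, 0, 0]],
])

```text
clock: 20.82
tool_pos: [0.4721, -0.156, 0.0114]
orientation: [-180.0, -0.0, -88.0]
force: [-1.7, 0.6, 5.1]
opening: 0.0543
gripper_force: 30.0
```

```bash
python3 -c "
from h import *
delta((.6369,-.1864,.088),(.6369,-.1864,.0225))"
```

```text
(0.6369, -0.1864, 0.088) shift [ 0.0362 -0.1637 -0.0766] turn [-0. -0.  0.]
(0.6369, -0.1864, 0.0225) shift [ 0.0362 -0.1637 -0.0111] turn [-0. -0.  0.]
```

jog_arm([
  [[0.5, 0, 0, -0.02, 0, 0, 0], [0.5, 0, 0, -0.045, 0, 0, 0], [0.5, 0, 0, -0.07, 0, 0, 0], [0.5, 0, 0, -0.077, 0, 0, 0], [0.5, 0.005, -0.025, -0.077, 0, 0, 0], [0.5, 0.013, -0.06, -0.077, 0, 0, 0], [0.5, 0.021, -0.095, -0.077, 0, 0, 0], [0.5, 0.029, -0.13, -0.077, 0, 0, 0], [0.5, 0.034, -0.156, -0.077, 0, 0, 0], [0.5, 0.036, -0.164, -0.077, 0, 0, 0], [0.5, 0.036, -0.164, -0.077, 0, 0, 0], [0.5, 0.036, -0.164, -0.077, 0, 0, 0]],
])

```text
clock: 22.32
tool_pos: [0.6362, -0.186, 0.0878]
orientation: [180.0, 0.0, -88.0]
force: [-0.6, -0.1, -0.8]
opening: 0.0544
gripper_force: 30.0
```

jog_arm([
  [[0.5, 0, 0, 0.015, 0, 0, 0], [0.5, 0, 0, 0.03, 0, 0, 0], [0.5, 0, 0, 0.045, 0, 0, 0], [0.5, 0, 0, 0.058, 0, 0, 0], [0.5, 0, 0, 0.065, 0, 0, 0], [0.5, 0, 0, 0.065, 0, 0, 0], [0.5, 0, 0, 0.065, 0, 0, 0], [1, 0, 0, 0.065, 0, 0, 0], [1, 0, 0, 0.065, 0, 0, 0], [1, 0, 0, 0.065, 0, 0, 0], [1, 0, 0, 0.065, 0, 0, 0], [1, 0, 0, 0.04, 0, 0, 0], [1, 0, 0, 0.01, 0, 0, 0], [1, 0, 0.04, -0.04, 0, 0, 0], [1, 0, 0.09, -0.09, 0, 0, 0], [1, 0.04, 0.12, -0.12, 0, 0, 0], [1, 0.08, 0.15, -0.14, 0, 0, 0], [1, 0.12, 0.18, -0.14, 0, 0, 0], [1, 0.12, 0.18, -0.14, 0, 0, 0]],
])

```text
clock: 24.7
tool_pos: [0.4597, -0.3144, 0.2287]
orientation: [-179.9, -0.0, -88.2]
force: [0.5, 0.1, -0.9]
opening: 0.0876
gripper_force: 0.0
```

```bash
python3 -c "
from h import *
s=cam('side');t=cam('top')
a=cv2.resize(s['image'][140:280,180:330,::-1],(600,560),interpolation=cv2.INTER_CUBIC)
cv2.imwrite('pics/g6.png',a)
cv2.imwrite('pics/t6.png',cv2.resize(t['image'][...,::-1],(800,600),interpolation=cv2.INTER_CUBIC))"
```

```text
(no output)
```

View pics/g6.png

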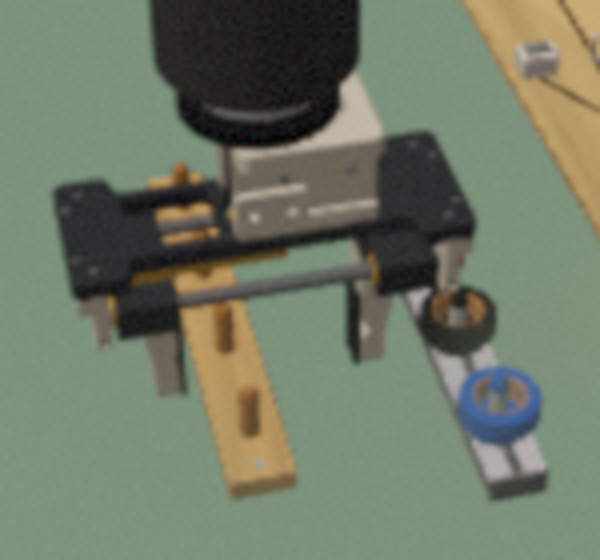

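View pics/t6.png

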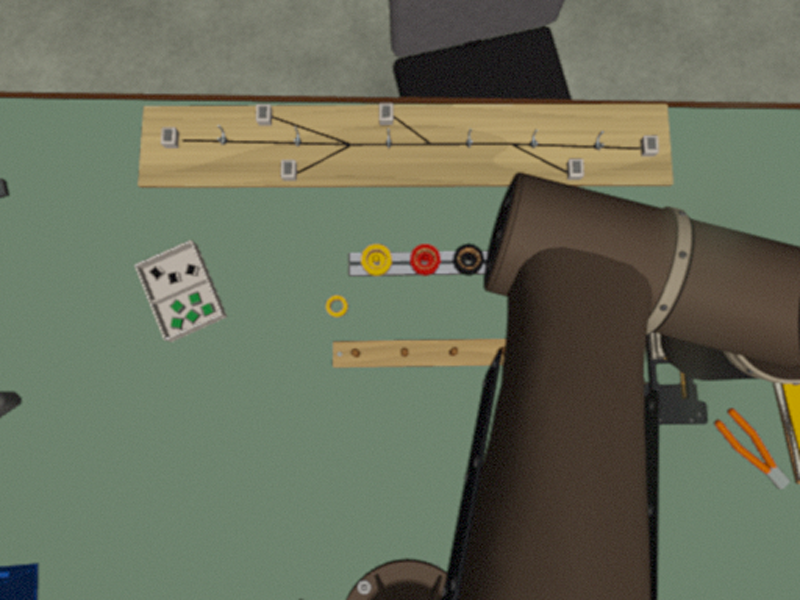

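The blue roll lies flat on its disc at (500,403) in the side crop, and black sits at (457,318). In the top view, yellow (376,260), red (425,260) and black (468,259) are centred on their posts. The tray is where it was, and the gripper is up at 0.23 m and touching nothing.

```bash
python3 -c "
from plant import ctrl
print(ctrl.close_job())"
```

```text
the job is handed in; nothing more can be done
None
```

All four tape rolls are flat on the foot discs of their own-colour posts (placed yellow, red, black, blue); I didn't touch the screwdriver or tray, and the job was handed in at about 25 s.

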